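# Comb the test bars into rows

### The arm

A 7-joint arm with a two-finger parallel gripper is mounted at the origin on the work surface. World frame = base frame: x ahead of the robot, y to its left, z up, the work surface at z = 0. Lengths are in mm, angles in degrees, forces in N, time in s.
With the tool pointing down it reaches from about 400 to 850 mm from the base axis. Payload 4.4 kg.
Tool frame: the origin (TCP) lies between the finger pads; the fingertips stand ahead of it and the grasp point (between the pads) lies 8 mm behind it (tcp_to_tips is the z of the fingertips in the tool frame, in mm); z points along the fingers, y is the direction in which the jaws open and shut (so a half turn about z gives the same grasp; the last joint's range is limited). The gripper opens to 94 mm and grips with 3 to 60 N. Pads are 16 mm wide; open, the fingers measure 119 mm over their backs; the gripper's body (75 mm by 177 mm) begins 78 mm behind the grasp point.
Start: joints at [64.928, 36.005, 2.206, 86.941, -1.547, 57.084, -1.146], TCP at [236.169, -605.592, 216.478] pointing down, gripper open.
Joint ranges: [-175.42, 175.42], [-21.48, 121.26], [-71.46, 75.88], [10.55, 141.38], [-63.04, 243.04], [13.31, 113.54], [-168.57, 168.57]. Speed limits (degrees/s): [147.25, 147.25, 180, 180, 180, 180, 180].

### API

Orientations are given as a 3x3 rotation matrix whose columns are the frame's x, y, z axes.
In Python, from workcell import * gives the robot as it stands.
- The arm moves only by the shell command python3 -m crank 'ROWS' [FORCE]. ROWS is text: rows parted by semicolons, each of 7 numbers parted by spaces: the shift along the world's x, y, z in m, then the turn, a rotation vector about the world's x, y, z in degrees, then the closure, from -1 (fully open) to 1 (shut). In form: dx dy dz wx wy wz jaw; .... A call has 1 to 5 rows; each row is the pose to reach, as a shift and turn from the pose commanded when the call began; what a row does not reach only later rows make up. A row lasts 1/10 s, in which the tool goes at most 50 mm and 8.59 degrees, less where a joint would pass 70% of its speed; a pose out of reach is approached as far as the arm can. A call with a gripper value outside its range is refused whole. The fingers move at their own pace and stop on an object; FORCE is the grip in N (left out, the last holds). Time passes only in rows, so rows that repeat a pose let the fingers close. It gives the time, the measured TCP pose, the force and the opening at its end, in the units of the state.
- observe(): the state, without advancing time (a new reading comes with each control period).
- get_image(name): name is "side" or "top"; returns the picture (400x640x3 uint8, blue, green, red); there is no depth.
- calibration(name): a dict with "fov_y" (degrees; the focal length in pixels is half the picture's height over the tangent of half this angle, whatever the lens; pixels are square), "cx", "cy" (the principal point, pixels), "view" (4x4, takes a point from world to camera coordinates). Camera axes: x right, y up, looking along -z (the intrinsics and any distortion apply to the point x, -y, -z); pixel columns grow to the right and rows downward; lengths in mm; the calibration is good to about 2 mm. A picture is of the moment at which its call begins. calibration takes no time and is no camera call.
- close_job(): hands the job in, once; it reports no verdict.
Trained networks look in the newest picture that a camera, given by its name, has taken for a name from the list of things; names that differ only in an ending like _2 or _b are one class to them, and where a whole thing is asked for, a point or a joint stands for the part that bears it (a point fixed in the world has none). Each returns a list of dicts, best first, with "confidence" (0 to 1); they miss things now and then, are a little off and sometimes report something else, mostly with a low value. They report only what shows in the picture. A call takes as long as a camera call. They do not tell look-alikes from the thing itself.
- masks_of(camera, thing): "region" (400x640 bool, what is visible of it) and "box" ([left, top, right, bottom] in pixels, round what is visible of it).
The state is a dict: "clock": time; "joints": joint angles; "joint_velocities": joint speeds; "joint_efforts": joint torques, N m; "ee_pos": TCP position; "eef_rot": TCP orientation; "ft_force": force on the tool from outside, world axes, zero at the start; "torque": the same for the moment, N m; "opening": opening from 0.0 (shut) to 1.0 (fully open).
Only numpy, scipy, OpenCV 4.12 (cv2) and the standard library are available. Lean on these libraries where they do the work, as an engineer would, in place of code of your own. Each camera call takes 0.05 s, during which the arm holds its last target. There are 200 camera calls.

### The job

Take the rake from its stand and, one tray after the other in whichever order, comb the scattered clay bars towards you until they lie flat side by side against the dark stop bar at the tray's near end, as one tight row without gaps, pressing each whole row snug with the rake for about half a second. The bars are brittle, so press gently, move them only with the rake, and leave the other things alone. Then put the rake back upright in the slot of its stand and let go.

Things in the scene. Friction and masses are not known exactly. Their poses are not given: they have to be found in the camera images.
- rake: wooden hand rake upright in the stand, 98 mm tall, 130 g. Comb 88 mm wide (y), 12 mm thick (faces at x = +-6 mm): six teeth 8 mm wide, 18 mm long, 8 mm gaps, under a solid head z = 18 to 36 mm. Grip: dark handle block 22 (x) by 36 (y) mm, z = 36 to 98 mm, can be taken from above either way. Origin: middle of the teeth's underside; z up the handle.
- stand: fixed wooden board 190 (x) by 130 (y) mm, 8 mm thick, with two rails 100 mm long in y, tops 34 mm above the bench; between them, through the middle, a slot 20 mm wide (x = +-10 mm) along y, open at its ends. The rake's teeth rest in it on the board, 8 mm above the bench, either way round. Origin: centre of the board's underside. A jar and a cork block stand on its ends.
- tray_long: fixed aluminium tray, dotted floor, with the three long bars (long1 nearest the robot, then in order). Inside 224 (x) by 122 (y) mm; floor 5, rim 19 mm above the bench. Origin: centre of its underside. A dark stop bar, clamped, lies across its near end: its face is somewhere from x = -102 to -78 mm, differently each time, not measured. No bar starts beyond x = +70 mm. Tray dents above 40 N.
- tray_short: fixed aluminium tray, dotted floor, with the four short bars (short1 nearest the robot, then in order). Inside 224 (x) by 122 (y) mm; floor 5, rim 19 mm above the bench. Origin: centre of its underside. A dark stop bar, clamped, lies across its near end: its face is somewhere from x = -102 to -78 mm, differently each time, not measured. No bar starts beyond x = +70 mm. Tray dents above 40 N.
- long1: terracotta-brown fired-clay test bar, square 10 x 10 mm, 110 mm long (its y), about 25 g, lying flat in tray_long, all alike there; origin: centre of its underside. Brittle: breaks if the rake presses it with more than 15 N; a snug press is 5 to 10 N. It slides on its flat side, does not roll.
- long2: terracotta-brown fired-clay test bar, square 10 x 10 mm, 110 mm long (its y), about 25 g, lying flat in tray_long, all alike there; origin: centre of its underside. Brittle: breaks if the rake presses it with more than 15 N; a snug press is 5 to 10 N. It slides on its flat side, does not roll.
- long3: terracotta-brown fired-clay test bar, square 10 x 10 mm, 110 mm long (its y), about 25 g, lying flat in tray_long, all alike there; origin: centre of its underside. Brittle: breaks if the rake presses it with more than 15 N; a snug press is 5 to 10 N. It slides on its flat side, does not roll.
- short1: terracotta-brown fired-clay test bar, square 10 x 10 mm, 70 mm long (its y), about 16 g, lying flat in tray_short, all alike there; origin: centre of its underside. Brittle: breaks if the rake presses it with more than 15 N; a snug press is 5 to 10 N. It slides on its flat side, does not roll.
- short2: terracotta-brown fired-clay test bar, square 10 x 10 mm, 70 mm long (its y), about 16 g, lying flat in tray_short, all alike there; origin: centre of its underside. Brittle: breaks if the rake presses it with more than 15 N; a snug press is 5 to 10 N. It slides on its flat side, does not roll.
- short3: terracotta-brown fired-clay test bar, square 10 x 10 mm, 70 mm long (its y), about 16 g, lying flat in tray_short, all alike there; origin: centre of its underside. Brittle: breaks if the rake presses it with more than 15 N; a snug press is 5 to 10 N. It slides on its flat side, does not roll.
- short4: terracotta-brown fired-clay test bar, square 10 x 10 mm, 70 mm long (its y), about 16 g, lying flat in tray_short, all alike there; origin: centre of its underside. Brittle: breaks if the rake presses it with more than 15 N; a snug press is 5 to 10 N. It slides on its flat side, does not roll.
- pigment_jar: bystander: small glass jar on the far end of the stand board, 34 mm across, 38 mm tall; origin at the centre of its underside.
- cork_block: bystander: cork block 35 x 45 x 25 mm on the near end of the stand board; origin at the centre of its underside.
- slip_cup: bystander: white ceramic cup 64 mm across, 60 mm tall, to the left (+y) of the trays; origin at the centre of its underside.
- dish: bystander: small blue bowl 90 mm across, behind the trays; origin at the centre of its underside.
- palette_knife: bystander: palette knife lying to the right (-y) of the trays; origin at the centre of its underside (handle end to one side).
Mind the look-alikes: they are no part of the job. Leave any purple look-alike of the short1 alone. Leave any white look-alike of the long3 alone.

How it is judged (in metres and radians):
On the way, in this order (a step that is already met when the one before it is completed fails the run):
1. the rake is lifted clear of its stand (distance between rake and stand above 0.05 m), for 0.1 s.
2. one tray's bars are packed in a tight row against its stop bar and the rake presses them with more than 3 N ((((x of long1 in the frame of tray_long below -0.069 m and z of long1 in the frame of tray_long between 0.002 and 0.008 m and angle between the y axis of long1 and the y axis of tray_long, either way round below 0.06 rad) and (x of long2 in the frame of tray_long below -0.059 m and z of long2 in the frame of tray_long between 0.002 and 0.008 m and angle between the y axis of long2 and the y axis of tray_long, either way round below 0.06 rad) and (x of long3 in the frame of tray_long below -0.049 m and z of long3 in the frame of tray_long between 0.002 and 0.008 m and angle between the y axis of long3 and the y axis of tray_long, either way round below 0.06 rad) and x of long3 in the frame of long1 between 0.017 and 0.023 m and (contact force between rake and long1 above 3 N or contact force between rake and long2 above 3 N or contact force between rake and long3 above 3 N)) or ((x of short1 in the frame of tray_short below -0.069 m and z of short1 in the frame of tray_short between 0.002 and 0.008 m and angle between the y axis of short1 and the y axis of tray_short, either way round below 0.06 rad) and (x of short2 in the frame of tray_short below -0.059 m and z of short2 in the frame of tray_short between 0.002 and 0.008 m and angle between the y axis of short2 and the y axis of tray_short, either way round below 0.06 rad) and (x of short3 in the frame of tray_short below -0.049 m and z of short3 in the frame of tray_short between 0.002 and 0.008 m and angle between the y axis of short3 and the y axis of tray_short, either way round below 0.06 rad) and (x of short4 in the frame of tray_short below -0.039 m and z of short4 in the frame of tray_short between 0.002 and 0.008 m and angle between the y axis of short4 and the y axis of tray_short, either way round below 0.06 rad) and x of short4 in the frame of short1 between 0.027 and 0.033 m and (contact force between rake and short1 above 3 N or contact force between rake and short2 above 3 N or contact force between rake and short3 above 3 N or contact force between rake and short4 above 3 N)))), for 0.2 s.
3. both trays' bars are packed and the rake presses one of the rows with more than 3 N (x of long1 in the frame of tray_long below -0.069 m and z of long1 in the frame of tray_long between 0.002 and 0.008 m and angle between the y axis of each of long1, long2, long3 and the y axis of tray_long, either way round below 0.06 rad and x of long2 in the frame of tray_long below -0.059 m and z of long2 in the frame of tray_long between 0.002 and 0.008 m and x of long3 in the frame of tray_long below -0.049 m and z of long3 in the frame of tray_long between 0.002 and 0.008 m and x of long3 in the frame of long1 between 0.017 and 0.023 m and x of short1 in the frame of tray_short below -0.069 m and z of short1 in the frame of tray_short between 0.002 and 0.008 m and angle between the y axis of each of short1, short2, short3, short4 and the y axis of tray_short, either way round below 0.06 rad and x of short2 in the frame of tray_short below -0.059 m and z of short2 in the frame of tray_short between 0.002 and 0.008 m and x of short3 in the frame of tray_short below -0.049 m and z of short3 in the frame of tray_short between 0.002 and 0.008 m and x of short4 in the frame of tray_short below -0.039 m and z of short4 in the frame of tray_short between 0.002 and 0.008 m and x of short4 in the frame of short1 between 0.027 and 0.033 m and ((contact force between rake and long1 above 3 N or contact force between rake and long2 above 3 N or contact force between rake and long3 above 3 N) or (contact force between rake and short1 above 3 N or contact force between rake and short2 above 3 N or contact force between rake and short3 above 3 N or contact force between rake and short4 above 3 N))), for 0.2 s.
At the end, for the whole second after the job is handed in: In each tray all bars lie flat at the stop, within 0.06 rad of the tray's y, with at most 3 mm of gaps in all between them; the rake stands in its slot, teeth on the board (within 7 mm across, 25 mm along, tilt under 0.2 rad); all at rest (x of long1 in the frame of tray_long below -0.069 m and z of long1 in the frame of tray_long between 0.002 and 0.008 m and angle between the y axis of each of long1, long2, long3 and the y axis of tray_long, either way round below 0.06 rad and x of long2 in the frame of tray_long below -0.059 m and z of long2 in the frame of tray_long between 0.002 and 0.008 m and x of long3 in the frame of tray_long below -0.049 m and z of long3 in the frame of tray_long between 0.002 and 0.008 m and x of long3 in the frame of long1 between 0.017 and 0.023 m and x of short1 in the frame of tray_short below -0.069 m and z of short1 in the frame of tray_short between 0.002 and 0.008 m and angle between the y axis of each of short1, short2, short3, short4 and the y axis of tray_short, either way round below 0.06 rad and x of short2 in the frame of tray_short below -0.059 m and z of short2 in the frame of tray_short between 0.002 and 0.008 m and x of short3 in the frame of tray_short below -0.049 m and z of short3 in the frame of tray_short between 0.002 and 0.008 m and x of short4 in the frame of tray_short below -0.039 m and z of short4 in the frame of tray_short between 0.002 and 0.008 m and x of short4 in the frame of short1 between 0.027 and 0.033 m and z of rake in the frame of stand between 0.004 and 0.012 m and x of rake in the frame of stand between -0.007 and 0.007 m and y of rake in the frame of stand between -0.025 and 0.025 m and angle between rake's own z axis and vertical below 0.2 rad and linear speed of each of rake, long1, long2, long3, short1, short2, short3, short4 below 0.02 m/s); the robot touches nothing.
It fails at once if the rake presses a bar with more than 15 N (it breaks) (contact force between rake and long1 above 15 N or contact force between rake and long2 above 15 N or contact force between rake and long3 above 15 N or contact force between rake and short1 above 15 N or contact force between rake and short2 above 15 N or contact force between rake and short3 above 15 N or contact force between rake and short4 above 15 N).
It fails at once if the rake is driven into a tray with more than 40 N (contact force between rake and tray_long above 40 N or contact force between rake and tray_short above 40 N).
It fails at once if the gripper or arm touches a bar instead of the rake (contact force between any of the fingers, the arm and long1 above 0.5 N or contact force between any of the fingers, the arm and long2 above 0.5 N or contact force between any of the fingers, the arm and long3 above 0.5 N or contact force between any of the fingers, the arm and short1 above 0.5 N or contact force between any of the fingers, the arm and short2 above 0.5 N or contact force between any of the fingers, the arm and short3 above 0.5 N or contact force between any of the fingers, the arm and short4 above 0.5 N).
It fails at once if a bystander is shifted by more than 20 mm or tipped (distance of any of pigment_jar, cork_block, slip_cup, dish, palette_knife from where it was at the start of the episode above 0.02 m or angle between any of pigment_jar, cork_block, slip_cup, dish, palette_knife's own z axis and vertical above 0.3 rad).
It also fails if it takes over 72 s, if anything falls off the work surface, if the arm or the gripper's body presses on something with over 40 N, if the wrist force passes 120 N, or if a joint passes its speed limit or range.

## Working session

There is one attempt and no reset: what is moved stays moved. The work goes in short steps, Python scripts to look and compute and a shell command to move; the robot and the scene stay as the last step left them, time stands still between calls to the robot, and variables do not carry over. Pictures are saved under pics/ and viewed, about 8 in all and at most 12, crops included, and the job is handed in when it is done.

```bash
mkdir -p pics; ls
python3 - <<'E'
from workcell import *
import cv2,json
for n in("top","side"):
    cv2.imwrite(f"pics/{n}0.png",get_image(n)); c=calibration(n); print(n,c)
print(observe())
E
```

```text
pics
top {'fov_y': 51.54162213327003, 'cx': 318.9617834866096, 'cy': 201.9176696986285, 'view': array([[ 2.89116515e-03, -9.99994906e-01,  1.35239353e-03,
        -8.24698150e+00],
       [ 9.81298501e-01,  3.09740333e-03,  1.92467291e-01,
        -5.51315723e+02],
       [-1.92470499e-01,  7.70647019e-04,  9.81302457e-01,
        -1.00851494e+03],
       [ 0.00000000e+00,  0.00000000e+00,  0.00000000e+00,
         1.00000000e+00]])}
side {'fov_y': 48.36047145229758, 'cx': 322.93346458861186, 'cy': 201.9420608382135, 'view': array([[-8.76827736e-01, -4.80804246e-01, -6.32027104e-04,
         4.88458321e+02],
       [ 3.72263637e-01, -6.79716364e-01,  6.31985324e-01,
        -2.55742426e+02],
       [-3.04290826e-01,  5.53906980e-01,  7.74980097e-01,
        -9.31419922e+02],
       [ 0.00000000e+00,  0.00000000e+00,  0.00000000e+00,
         1.00000000e+00]])}
{'clock': 0.1, 'joints': array([64.928274  , 36.05203867,  2.2030455 , 86.98928579, -1.54718044,
       57.08568313, -1.14834668]), 'joint_velocities': array([ 2.44345481e-02, -2.08307140e-02,  7.77906869e-02, -1.68542619e-01,
        2.20364594e-02, -4.76753108e-05, -1.24797112e-01]), 'joint_efforts': array([ 3.85648178e-03, -5.50782895e+01,  1.14792578e+00, -1.87114942e+01,
       -5.20941080e-02,  1.92424434e-02,  7.53148106e-05]), 'ee_pos': array([ 235.94525783, -605.03802888,  215.66952484]), 'eef_rot': array([[ 9.31698262e-01,  3.63232637e-01, -6.31967477e-04],
       [ 3.63233187e-01, -9.31696928e-01,  1.57675681e-03],
       [-1.60726221e-05, -1.69861314e-03, -9.99998557e-01]]), 'ft_force': array([ 0.58831912,  0.54430313, -0.04527205]), 'torque': array([ 0.00569539, -0.03575638, -0.00480922]), 'opening': 1.001680918469105}
```

View pics/top0.png

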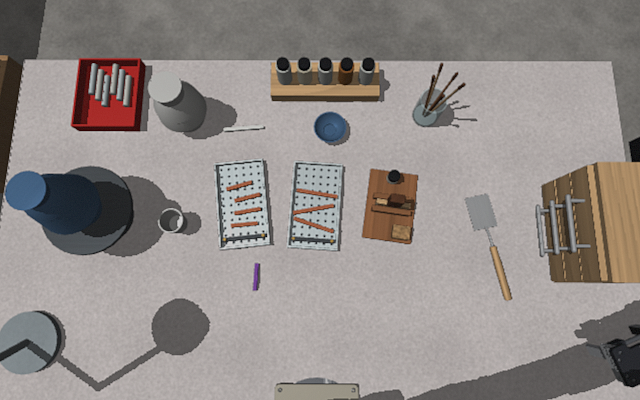

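View pics/side0.png

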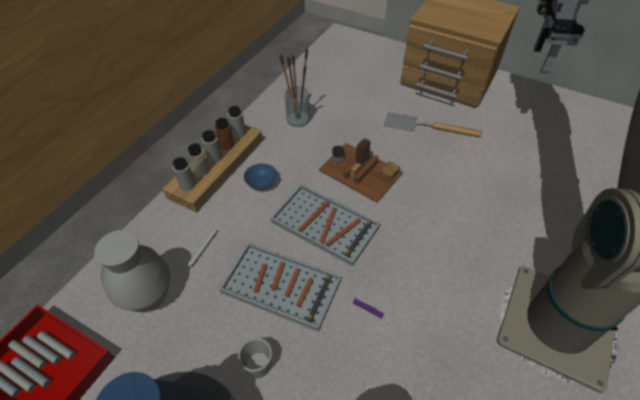

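Top view: short tray around (243,205), long tray around (316,206), stand with rake around (391,205). The look-alikes are the purple bar (257,277) and the white bar (244,128). The only rake-like things are the rake handle (405,202) and the palette knife (500,270), so I choose the rake in the stand.

```bash
cat > h.py <<'E'
from workcell import *
import numpy as np,cv2
def fc(n):
    c=calibration(n); return 200/np.tan(np.radians(c['fov_y']/2)),c['cx'],c['cy'],c['view']
def p2w(n,uv,z):
    f,cx,cy,V=fc(n); u,v=uv
    R,t=V[:3,:3],V[:3,3]; o=-R.T@t; d=R.T@np.array([(u-cx)/f,-(v-cy)/f,-1])
    return o+d*(z-o[2])/d[2]
def w2p(n,P):
    f,cx,cy,V=fc(n); q=V[:3,:3]@np.array(P,float)+V[:3,3]
    return np.array([cx+f*q[0]/-q[2],cy-f*q[1]/-q[2]])
def rect(n,m,z):
    c=max(cv2.findContours(m.astype('uint8'),0,1)[0],key=len).reshape(-1,2)
    w=np.array([p2w(n,p,z)[:2] for p in c],np.float32)
    return cv2.minAreaRect(w)
E
python3 - <<'E'
from h import *
for n in("top","side"):
    im=get_image(n)
    if n=="top": cv2.imwrite("pics/crop1.png",cv2.resize(im[150:260,200:430],(805,385),interpolation=2))
    for t,z in(("tray_long",19),("tray_short",19),("stand",8),("rake",90),("long1",15),("short1",15)):
        for d in masks_of(n,t):
            r=rect(n,d['region'],z); print(n,t,round(d['confidence'],2),[int(x) for x in d['box']],[np.round(a,1) for a in r],flush=True)
E
```

```text
top tray_long 0.77 [290, 160, 344, 250] [array([552.3,   6.1]), array([132. , 235.4]), np.float64(86.3)]
top tray_short 0.86 [215, 160, 269, 249] [array([555.6, 200.2]), array([236.8, 134.5]), np.float64(6.7)]
top stand 0.62 [360, 168, 415, 244] [array([ 552.6, -194.3]), array([134.9, 193.9]), np.float64(80.7)]
top rake 0.71 [377, 192, 411, 209] [array([ 550.6, -187.9]), array([84.9, 39. ]), np.float64(84.9)]
top long1 0.75 [293, 188, 335, 200] [array([583.3,   1.7]), array([108.5,  19.3]), np.float64(77.8)]
top long1 0.68 [295, 218, 330, 233] [array([499.8,  10.4]), array([104.3,  10.8]), np.float64(70.5)]
top long1 0.59 [294, 204, 333, 215] [array([541.5,  10.2]), array([ 11.1, 105.5]), np.float64(10.6)]
top long1 0.52 [222, 123, 264, 132] [array([766.8, 204.4]), array([ 15.9, 108.1]), np.float64(6.7)]
top short1 0.68 [229, 222, 260, 227] [array([501.7, 190.4]), array([10.6, 63.1]), np.float64(0.2)]
top short1 0.57 [228, 181, 252, 190] [array([604.2, 209.3]), array([ 9.1, 63.8]), np.float64(16.3)]
top short1 0.55 [236, 208, 257, 214] [array([536.5, 184. ]), array([11.9, 64.4]), np.
[... 1351 characters left out ...]
ong1 0.48 [186, 232, 213, 270] [array([763. , 208.5]), array([ 12.8, 107.9]), np.float64(5.3)]
side short1 0.78 [354, 299, 381, 319] [array([361.6, 162.6]), array([15.7, 69.3]), np.float64(87.4)]
side short1 0.74 [298, 276, 316, 303] [array([497. , 193.5]), array([11.1, 74.3]), np.float64(5.9)]
side short1 0.73 [252, 263, 268, 286] [array([601.1, 210.5]), array([14.1, 72.5]), np.float64(16.5)]
side short1 0.67 [273, 261, 284, 290] [array([569.6, 188.8]), array([10.9, 70.4]), np.float64(15.7)]
side short1 0.65 [332, 146, 344, 164] [array([ 631.1, -216.2]), array([27.9, 62.8]), np.float64(28.0)]
side short1 0.42 [287, 267, 299, 295] [array([532.5, 188.8]), array([11.5, 66. ]), np.float64(9.9)]
```

View pics/crop1.png

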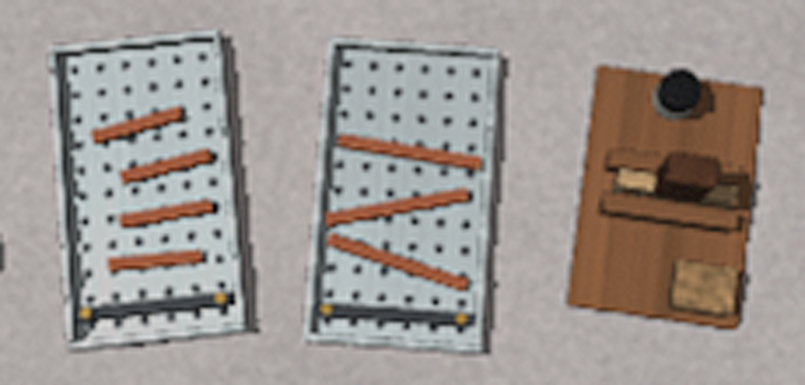

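Run:
```python
from h import *
import workcell
print([ (k,getattr(workcell,k)) for k in dir(workcell) if 'tip' in k or 'tcp' in k])
im=get_image("top"); S=5;x0,y0=210,155
big=cv2.resize(im[155:255,270:425],None,fx=S,fy=S,interpolation=2);x0=270
def box(cx,cy,yaw,hx,hy,z,col,ox=0,oy=0):
    c,s=np.cos(np.radians(yaw)),np.sin(np.radians(yaw))
    P=[[cx+c*(a+ox)-s*(b+oy),cy+s*(a+ox)+c*(b+oy),z] for a,b in((hx,hy),(hx,-hy),(-hx,-hy),(-hx,hy))]
    q=np.array([(w2p("top",p)-[x0,y0]+.5)*S for p in P]).astype(int)
    cv2.polylines(big,[q],True,col,1)
box(551,7.5,-3.7,112,61,19,(0,0,255))
box(551,-195.5,-8.5,95,65,8,(0,0,255))
box(551,-195.5,-8.5,10,50,34,(0,255,0))
for p in ((390,192),(411,209),(397,198.6)): print(p2w("top",p,106))
box(551,-195.5,-8.5,11,18,106,(255,255,0))
cv2.imwrite("pics/ov1.png",big)
for p in ((555,280),(537,205),(543,165)): print(p2w("top",p,0))
# jars
for p in((394,177),(401,232)): print(p2w("top",p,40))
```

```text
[('tcp_to_tips', 11.0)]
[ 566.33114505 -180.28874461  106.        ]
[ 524.23894069 -230.00359688  106.        ]
[ 549.90064055 -196.87112445  106.        ]
[ 356.78662035 -621.25584862    0.        ]
[ 555.23666608 -593.94885134    0.        ]
[ 667.07696382 -621.44021926    0.        ]
[ 621.37283242 -203.66033325   40.        ]
[ 476.14126955 -216.94847526   40.        ]
```

View pics/ov1.png

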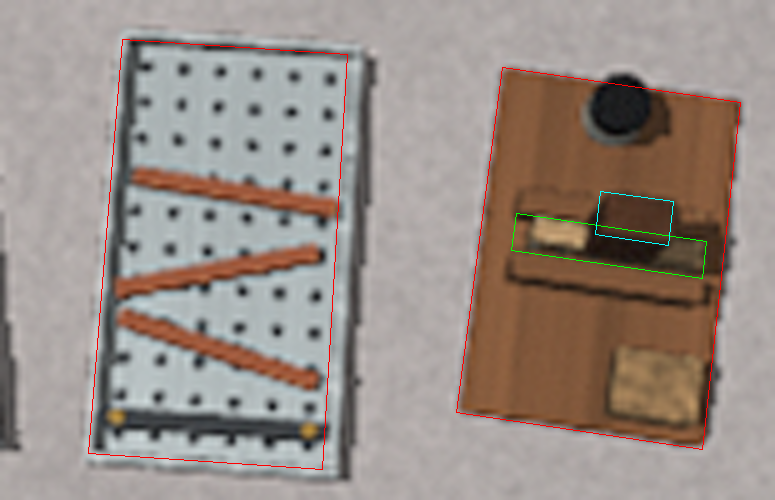

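```bash
python3 -m crank '0.017 0.041 0 0 0 8 -1; 0.034 0.082 0 0 0 16 -1; 0.05 0.123 0 0 0 24 -1; 0.067 0.164 0 0 0 32 -1; 0.084 0.205 0 0 0 40 -1' 40
python3 -m crank '0.04 0.034 0 0 0 4 -1; 0.08 0.068 0 0 0 8 -1; 0.12 0.102 0 0 0 12 -1; 0.16 0.136 0 0 0 16 -1; 0.2 0.17 0 0 0 20 -1'
python3 -m crank '0.031 0.035 0 0 0 0 -1; 0.031 0.035 0 0 0 0 -1'
python3 - <<'E'
from h import *
o=observe();print(np.round(o['ee_pos'],1),np.round(o['eef_rot'],3),o['joints'].round(1),o['clock'])
E
```

```text
clock: 1.35
ee_pos: [320.7, -399.0, 216.8]
eef_rot: [[0.475, 0.88, 0.001], [0.88, -0.475, -0.001], [-0.0, 0.001, -1.0]]
ft_force: [0.8, -0.8, 0.2]
opening: 0.995
clock: 1.85
ee_pos: [512.0, -237.4, 216.8]
eef_rot: [[0.149, 0.989, 0.001], [0.989, -0.149, -0.001], [-0.0, 0.001, -1.0]]
ft_force: [-0.2, -0.8, -1.2]
opening: 0.999
clock: 2.05
ee_pos: [546.9, -195.7, 216.8]
eef_rot: [[0.141, 0.99, 0.005], [0.99, -0.141, 0.005], [0.005, 0.004, -1.0]]
ft_force: [0.3, -0.1, -0.1]
opening: 1.001
[ 546.9 -195.7  216.8] [[ 0.141  0.99   0.005]
 [ 0.99  -0.141  0.005]
 [ 0.005  0.004 -1.   ]] [ 27.6  30.8 -16.1  98.2   9.9  52.3  -0.5] 2.05
```

```bash
python3 -m crank '0 0 -0.04 0 0 0 -1; 0 0 -0.08 0 0 0 -1; 0 0 -0.11 0 0 0 -1; 0 0 -0.11 0 0 0 -1'
python3 - <<'E'
from h import *
for n in("top","side"):
    a=get_image(n); print(n)
    b=a[140:260,340:450] if n=="top" else a[90:210,300:410]
    cv2.imwrite(f"pics/n_{n}.png",cv2.resize(b,None,fx=3.5,fy=3.5,interpolation=2))
a=cv2.imread("pics/n_top.png");b=cv2.imread("pics/n_side.png");cv2.imwrite("pics/n.png",np.hstack([a,b]))
E
```

```text
clock: 2.45
ee_pos: [538.2, -203.3, 102.9]
eef_rot: [[0.151, 0.988, -0.008], [0.988, -0.151, 0.002], [0.001, -0.008, -1.0]]
ft_force: [-0.9, 0.8, -0.0]
opening: 1.0
top
side
```

View pics/n.png

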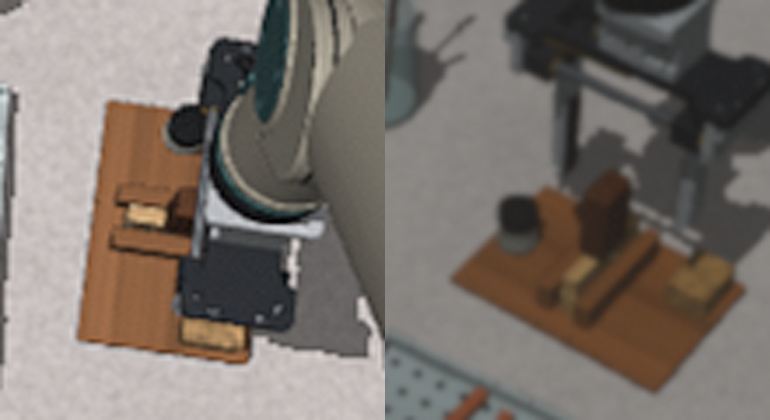

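```bash
python3 -m crank '0 0 0 0 0 0 -1; 0 0 0 0 0 0 -1'
python3 - <<'E'
from h import *
o=observe(); R=o['eef_rot'];p=o['ee_pos']; print(p)
im=get_image("side"); S=7
b=cv2.resize(im[90:180,310:420],None,fx=S,fy=S,interpolation=2)
for q in(p+R@[0,47,11],p+R@[0,-47,11],p+R@[0,0,11],[551,-195.5,106]):
    u=(w2p("side",q)-[310,90]+.5)*S; cv2.circle(b,tuple(int(x) for x in u),5,(0,0,255),-1)
yaw=np.radians(-8.5);c,s=np.cos(yaw),np.sin(yaw)
P=[[551+c*a-s*d,-195.5+s*a+c*d,106] for a,d in((11,18),(11,-18),(-11,-18),(-11,18))]
cv2.polylines(b,[np.array([(w2p("side",q)-[310,90]+.5)*S for q in P]).astype(int)],True,(255,255,0),1)
cv2.imwrite("pics/s2.png",b)
E
```

```text
clock: 2.75
ee_pos: [542.9, -204.2, 108.4]
eef_rot: [[0.152, 0.988, 0.003], [0.988, -0.152, -0.001], [-0.001, 0.003, -1.0]]
ft_force: [-0.1, -0.6, 0.4]
opening: 1.004
[ 542.92512394 -204.19979699  108.38149742]
```

View pics/s2.png

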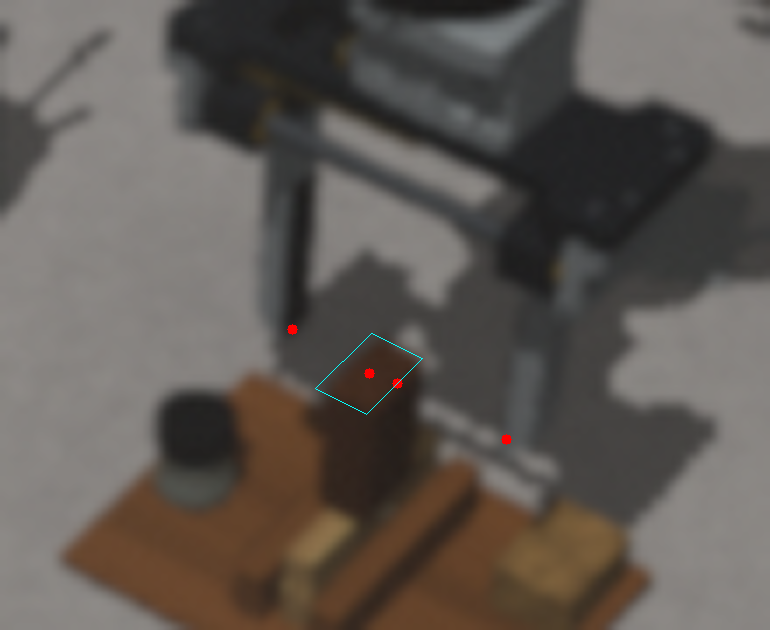

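```bash
python3 -m crank '0.008 0.009 0 0 0 0 -1; 0.008 0.009 -0.02 0 0 0 -1; 0.008 0.009 -0.042 0 0 0 -1; 0.008 0.009 -0.042 0 0 0 -1; 0.008 0.009 -0.042 0 0 0 -1'
python3 -m crank '0 0 0 0 0 0 1; 0 0 0 0 0 0 1; 0 0 0 0 0 0 1; 0 0 0 0 0 0 1; 0 0 0 0 0 0 1' 50
python3 -m crank '0 0 0 0 0 0 1; 0 0 0 0 0 0 1; 0 0 0 0 0 0 1; 0 0 0 0 0 0 1; 0 0 0 0 0 0 1'
```

```text
clock: 3.3
ee_pos: [550.2, -194.0, 64.8]
eef_rot: [[0.151, 0.989, 0.0], [0.989, -0.151, 0.0], [0.0, 0.0, -1.0]]
ft_force: [-0.3, -0.7, -0.3]
opening: 1.001
clock: 3.8
ee_pos: [549.7, -194.8, 64.7]
eef_rot: [[0.151, 0.988, 0.0], [0.988, -0.151, -0.0], [-0.0, 0.0, -1.0]]
ft_force: [0.4, 0.2, -0.2]
opening: 0.607
clock: 4.3
ee_pos: [549.7, -194.7, 64.4]
eef_rot: [[0.151, 0.988, 0.0], [0.988, -0.151, 0.0], [0.0, 0.0, -1.0]]
ft_force: [0.7, 0.3, -0.0]
opening: 0.23
```

```bash
python3 -m crank '0 0 0.02 0 0 0 1; 0 0 0.045 0 0 0 1; 0 0 0.07 0 0 0 1; 0 0 0.1 0 0 0 1; 0 0 0.1 0 0 0 1'
python3 -m crank '0 0 0 0 0 0 1; 0 0 0 0 0 0 1'
python3 - <<'E'
from h import *
for nm,px,c,yaw in(("long",[(295,236),(313,237.4),(330,239)],(551,4),-3.4),("short",[(228,237.5),(243.7,235.7),(262,234)],(553.5,202),6.7)):
    for p in px:
        w=p2w("top",p,15)[:2]; d=w-c; y=np.radians(yaw); print(nm,w.round(1),[round(d[0]*np.cos(y)+d[1]*np.sin(y),1),round(-d[0]*np.sin(y)+d[1]*np.cos(y),1)])
    y=np.radians(yaw);print(c+92*np.array([np.cos(y),np.sin(y)]))
E
```

```text
clock: 4.8
ee_pos: [552.2, -195.3, 168.0]
eef_rot: [[0.151, 0.988, 0.007], [0.988, -0.151, -0.002], [-0.001, 0.007, -1.0]]
ft_force: [0.9, 0.3, -1.3]
opening: 0.23
clock: 5.0
ee_pos: [548.5, -194.5, 163.2]
eef_rot: [[0.151, 0.988, -0.003], [0.988, -0.151, 0.001], [0.0, -0.003, -1.0]]
ft_force: [-0.8, -0.0, -0.9]
opening: 0.237
long [467.8  55.8] [np.float64(-86.1), np.float64(46.8)]
long [464.3   8.7] [np.float64(-86.8), np.float64(-0.4)]
long [460.3 -35.7] [np.float64(-88.2), np.float64(-45.0)]
[642.83806417  -1.45618637]
short [463.4 230.9] [np.float64(-86.1), np.float64(39.2)]
short [468.2 190. ] [np.float64(-86.1), np.float64(-1.9)]
short [472.8 142.3] [np.float64(-87.1), np.float64(-49.9)]
[644.87169976 212.73370781]
```

```bash
python3 -m crank '0.019 0.038 0 0 0 1 1; 0.037 0.077 0 0 0 2 1; 0.056 0.115 0 0 0 3 1; 0.075 0.154 0 0 0 4 1; 0.093 0.192 0 0 0 4.7 1'
python3 -m crank '0 0 0 0 0 0 1; 0 0 0 0 0 0 1; 0 0 0 0 0 0 1'
```

```text
clock: 5.5
ee_pos: [642.2, -1.0, 162.6]
eef_rot: [[0.069, 0.998, -0.003], [0.998, -0.069, -0.0], [-0.0, -0.003, -1.0]]
ft_force: [0.5, -0.5, -1.5]
opening: 0.232
clock: 5.8
ee_pos: [641.5, -4.5, 163.1]
eef_rot: [[0.071, 0.997, -0.003], [0.997, -0.071, -0.001], [-0.002, -0.003, -1.0]]
ft_force: [-0.5, -0.1, -0.5]
opening: 0.233
```

```bash
python3 -m crank '0 0 -0.03 0 0 0 1; 0 0 -0.06 0 0 0 1; 0 0 -0.075 0 0 0 1; 0 0 -0.075 0 0 0 1; 0 0 -0.075 0 0 0 1'
python3 - <<'E'
from h import *
o=observe(); R=o['eef_rot'];p=o['ee_pos']; print(p)
a=get_image("top")[150:260,270:360]; b=get_image("side")[140:270,250:390]
S=3.9
b=cv2.resize(b,None,fx=S,fy=S,interpolation=2); 
# model: rake teeth outline bottom
P=[p+R@[sx*44,sy*6,56.4] for sx,sy in((1,1),(1,-1),(-1,-1),(-1,1))]
cv2.polylines(b,[np.array([(w2p("side",q)-[250,140]+.5)*S for q in P]).astype(int)],True,(0,0,255),1)
c,s=np.cos(np.radians(-4)),np.sin(np.radians(-4))
for z,col in((19,(255,255,0)),):
    P=[[551+c*x-s*y,4+s*x+c*y,z] for x,y in((112,61),(112,-61),(-112,-61),(-112,61))]
    cv2.polylines(b,[np.array([(w2p("side",q)-[250,140]+.5)*S for q in P]).astype(int)],True,col,1)
a=cv2.resize(a,(int(90*4.0),int(110*4)),interpolation=2)
h=max(a.shape[0],b.shape[0]); pad=lambda i:np.vstack([i,np.zeros((h-i.shape[0],i.shape[1],3),'uint8')])
m=np.hstack([pad(a)[:,:240],pad(b)]);cv2.imwrite("pics/t1.png",m);print(m.shape)
E
```

```text
clock: 6.3
ee_pos: [643.0, -3.4, 90.0]
eef_rot: [[0.071, 0.997, 0.0], [0.997, -0.071, -0.0], [-0.0, 0.0, -1.0]]
ft_force: [-0.2, -0.1, -1.3]
opening: 0.232
[642.97076237  -3.43371108  89.95048261]
(507, 786, 3)
```

View pics/t1.png

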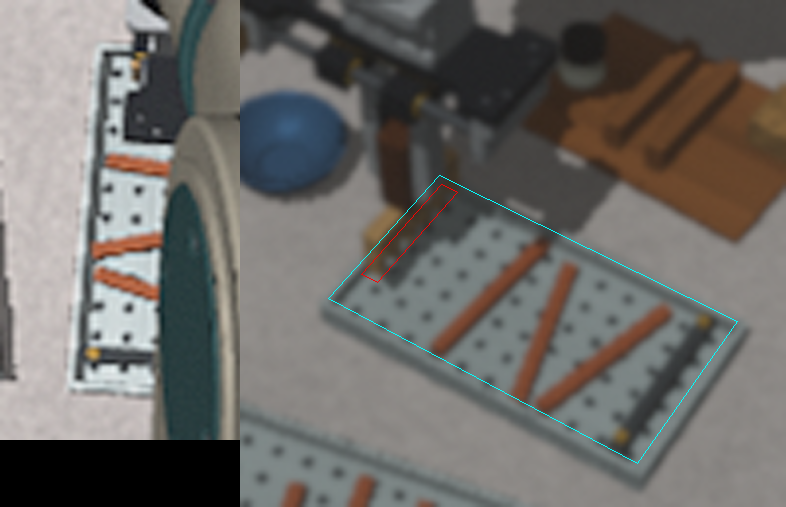

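```bash
python3 -m crank '0 0.002 -0.008 0 0 0 1; 0 0.002 -0.015 0 0 0 1; 0 0.002 -0.021 0 0 0 1; 0 0.002 -0.026 0 0 0 1; 0 0.002 -0.026 0 0 0 1'
python3 -m crank '0 0 0 0 0 0 1; 0 0 0 0 0 0 1'
```

```text
clock: 6.9
ee_pos: [641.9, -0.8, 62.4]
eef_rot: [[0.07, 0.998, -0.002], [0.998, -0.07, -0.0], [-0.0, -0.002, -1.0]]
ft_force: [-0.7, -0.0, -1.5]
opening: 0.234
clock: 7.1
ee_pos: [642.8, -0.7, 63.6]
eef_rot: [[0.07, 0.998, 0.0], [0.998, -0.07, 0.0], [0.0, 0.0, -1.0]]
ft_force: [0.4, -0.8, -1.7]
opening: 0.232
```

```bash
for i in 1; do python3 -m crank '-0.004 0.0003 0 0 0 0 1; -0.008 0.0006 0 0 0 0 1; -0.012 0.0008 0 0 0 0 1; -0.016 0.0011 0 0 0 0 1; -0.02 0.0014 0 0 0 0 1'; python3 -m crank '-0.004 0.0003 0 0 0 0 1; -0.008 0.0006 0 0 0 0 1; -0.012 0.0008 0 0 0 0 1; -0.016 0.0011 0 0 0 0 1; -0.02 0.0014 0 0 0 0 1';python3 -m crank '-0.004 0.0003 0 0 0 0 1; -0.008 0.0006 0 0 0 0 1; -0.012 0.0008 0 0 0 0 1; -0.016 0.0011 0 0 0 0 1; -0.02 0.0014 0 0 0 0 1'; done | grep -v eef
```

```text
clock: 7.6
ee_pos: [622.2, 0.7, 63.6]
ft_force: [1.1, 0.6, -1.2]
opening: 0.237
clock: 8.1
ee_pos: [602.3, 2.1, 63.5]
ft_force: [-0.4, -0.4, -0.8]
opening: 0.233
clock: 8.6
ee_pos: [582.4, 3.5, 63.5]
ft_force: [0.2, -0.1, -0.6]
opening: 0.23
```

```bash
(python3 -m crank '-0.003 0.0002 0 0 0 0 1; -0.006 0.0004 0 0 0 0 1; -0.009 0.0006 0 0 0 0 1; -0.012 0.0008 0 0 0 0 1; -0.015 0.001 0 0 0 0 1'; python3 -m crank '-0.003 0.0002 0 0 0 0 1; -0.006 0.0004 0 0 0 0 1; -0.009 0.0006 0 0 0 0 1; -0.012 0.0008 0 0 0 0 1; -0.015 0.001 0 0 0 0 1'; python3 -m crank '-0.003 0.0002 0 0 0 0 1; -0.006 0.0004 0 0 0 0 1; -0.009 0.0006 0 0 0 0 1; -0.012 0.0008 0 0 0 0 1; -0.015 0.001 0 0 0 0 1') | grep -v eef
python3 - <<'E'
from h import *
b=get_image("side")[170:270,250:390]; cv2.imwrite("pics/t2.png",cv2.resize(b,None,fx=5,fy=5,interpolation=2))
E
```

```text
clock: 9.1
ee_pos: [567.5, 4.5, 63.5]
ft_force: [0.2, 0.6, -1.1]
opening: 0.229
clock: 9.6
ee_pos: [552.4, 5.5, 63.5]
ft_force: [-0.2, 1.1, -0.9]
opening: 0.228
clock: 10.1
ee_pos: [537.5, 6.5, 63.5]
ft_force: [0.2, -0.8, -1.5]
opening: 0.23
```

View pics/t2.png

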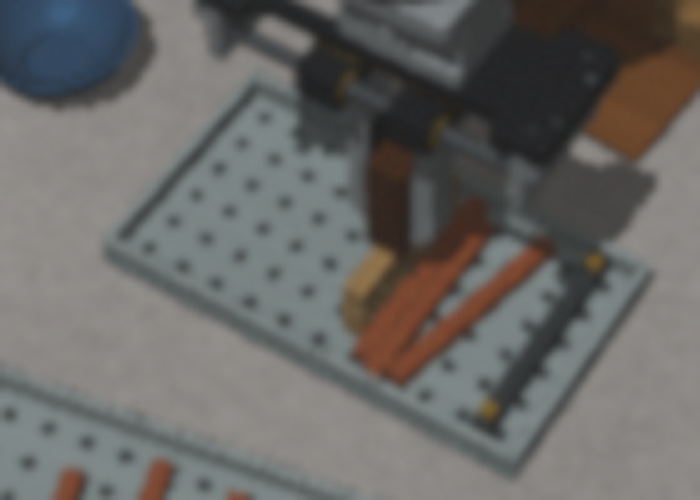

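```bash
(python3 -m crank '-0.0025 0.0002 0 0 0 0 1; -0.005 0.0004 0 0 0 0 1; -0.0075 0.0005 0 0 0 0 1; -0.01 0.0007 0 0 0 0 1; -0.0125 0.0009 0 0 0 0 1'; python3 -m crank '-0.0025 0.0002 0 0 0 0 1; -0.005 0.0004 0 0 0 0 1; -0.0075 0.0005 0 0 0 0 1; -0.01 0.0007 0 0 0 0 1; -0.0125 0.0009 0 0 0 0 1') | grep -v eef
python3 - <<'E'
from h import *
o=observe(); R=o['eef_rot'];p=o['ee_pos']
b=get_image("side")[190:270,300:390]; b=cv2.resize(b,None,fx=6,fy=6,interpolation=2)
# predicted near face of rake at z=12 and lines at +10,20,30mm beyond
for d in (6,16,26,36):
    q=[((w2p("side",[*(p+R@[s*55,-d,0])[:2],15])-[300,190]+.5)*6).astype(int) for s in(-1,1)]
    cv2.line(b,tuple(q[0].tolist()),tuple(q[1].tolist()),(255,255,0),1)
cv2.imwrite("pics/t3.png",b)
E
```

```text
clock: 10.65
ee_pos: [525.0, 7.4, 63.5]
ft_force: [0.8, -0.6, -1.3]
opening: 0.23
clock: 11.15
ee_pos: [512.5, 8.3, 63.5]
ft_force: [0.8, -0.5, -1.1]
opening: 0.231
```

View pics/t3.png

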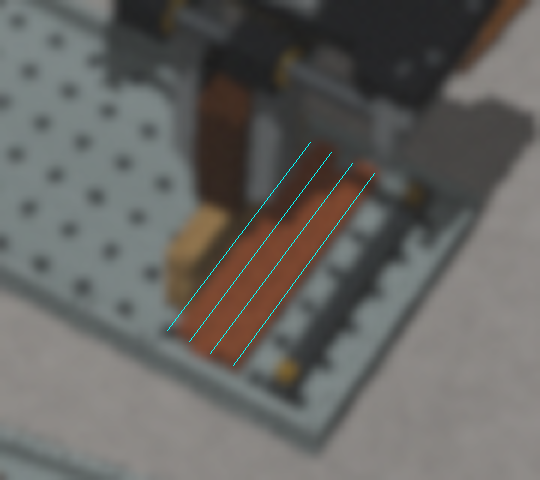

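```bash
(python3 -m crank '-0.0015 0.0001 0 0 0 0 1; -0.003 0.0002 0 0 0 0 1; -0.0045 0.0003 0 0 0 0 1; -0.006 0.0004 0 0 0 0 1; -0.0075 0.0005 0 0 0 0 1'; python3 -m crank '-0.0007 0 0 0 0 0 1'; python3 -m crank '-0.0007 0 0 0 0 0 1';python3 -m crank '-0.0007 0 0 0 0 0 1' ) | grep -v -e eef -e open
```

```text
clock: 11.7
ee_pos: [505.1, 8.8, 63.5]
ft_force: [1.4, -0.9, -1.6]
clock: 11.8
ee_pos: [504.3, 8.8, 63.5]
ft_force: [1.6, -0.6, -1.3]
clock: 11.9
ee_pos: [503.7, 8.9, 63.5]
ft_force: [0.9, 0.1, -1.0]
clock: 12.0
ee_pos: [503.0, 9.0, 63.5]
ft_force: [1.4, -0.9, -1.4]
```

```bash
(for k in 1; do python3 -m crank '-0.0007 0 0 0 0 0 1'; python3 -m crank '-0.0007 0 0 0 0 0 1';python3 -m crank '-0.0007 0 0 0 0 0 1';python3 -m crank '-0.0007 0 0 0 0 0 1'; done ) | grep -e ee_pos -e ft
```

```text
ee_pos: [502.3, 8.9, 63.5]
ft_force: [0.3, 1.0, -0.6]
ee_pos: [501.6, 8.9, 63.5]
ft_force: [0.2, -0.1, -1.0]
ee_pos: [500.9, 8.9, 63.5]
ft_force: [0.9, 0.8, -1.2]
ee_pos: [500.2, 8.9, 63.5]
ft_force: [0.6, 0.5, -1.6]
```

```bash
(python3 -m crank '-0.0006 0 0 0 0 0 1'; python3 -m crank '-0.0006 0 0 0 0 0 1';python3 -m crank '-0.0006 0 0 0 0 0 1') | grep -e ee_pos -e ft
```

```text
ee_pos: [499.6, 8.8, 63.5]
ft_force: [0.8, 0.1, -1.0]
ee_pos: [499.0, 8.8, 63.5]
ft_force: [0.9, -0.1, -1.6]
ee_pos: [498.7, 8.9, 63.5]
ft_force: [0.8, 0.6, -1.6]
```

```bash
(python3 -m crank '-0.0006 0 0 0 0 0 1'; python3 -m crank '-0.0006 0 0 0 0 0 1') | grep -e ee_pos -e ft
```

```text
ee_pos: [498.6, 8.9, 63.6]
ft_force: [2.9, -0.5, -1.5]
ee_pos: [498.6, 8.9, 63.7]
ft_force: [3.7, -0.2, -2.0]
```

```bash
(python3 -m crank '-0.0006 0 0 0 0 0 1'; python3 -m crank '-0.0006 0 0 0 0 0 1') | grep -e ee_pos -e ft
```

```text
ee_pos: [498.5, 8.9, 63.8]
ft_force: [5.6, 0.3, -2.8]
ee_pos: [498.4, 8.9, 63.9]
ft_force: [6.3, -0.9, -2.3]
```

```bash
(python3 -m crank '-0.0004 0 0 0 0 0 1'; python3 -m crank '0 0 0 0 0 0 1') | grep -e ee_pos -e ft
```

```text
ee_pos: [498.4, 8.9, 64.0]
ft_force: [6.5, -0.4, -1.8]
ee_pos: [498.4, 8.9, 64.0]
ft_force: [7.7, -0.6, -2.4]
```

Pressing at about 7 N. I'll hold 0.6 s, then look while it is held.

```bash
(python3 -m crank '0 0 0 0 0 0 1;0 0 0 0 0 0 1;0 0 0 0 0 0 1'; python3 -m crank '0 0 0 0 0 0 1;0 0 0 0 0 0 1;0 0 0 0 0 0 1') | grep -e ee_pos -e ft
python3 - <<'E'
from h import *
b=get_image("side")[190:270,300:390]; cv2.imwrite("pics/t4.png",cv2.resize(b,None,fx=6,fy=6,interpolation=2))
print(observe()['clock'])
E
```

```text
ee_pos: [498.4, 8.9, 64.0]
ft_force: [5.9, -1.1, -3.2]
ee_pos: [498.4, 8.9, 64.0]
ft_force: [6.5, -0.9, -2.1]
13.95
```

View pics/t4.png

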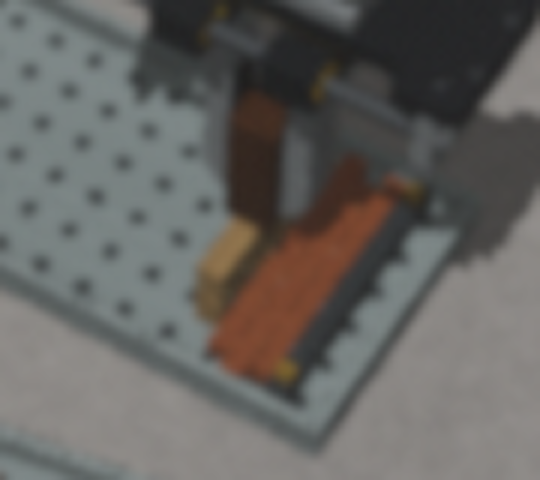

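```bash
(python3 -m crank '0.002 0 0 0 0 0 1; 0.005 0 0 0 0 0 1; 0.01 -0.001 0 0 0 0 1; 0.016 -0.001 0 0 0 0 1; 0.022 -0.001 0 0 0 0 1'
python3 -m crank '0.02 0 0.03 0 0 0 1; 0.04 0 0.07 0 0 0 1; 0.07 0.03 0.1 0 0 1 1; 0.09 0.07 0.1 0 0 4 1; 0.11 0.11 0.1 0 0 8 1'
python3 -m crank '0.008 0.046 0 0 0 2.5 1; 0.016 0.092 0 0 0 2.5 1;0.016 0.092 0 0 0 2.5 1;0.016 0.092 0 0 0 2.5 1' )
python3 -c "
from h import *
print(observe()['joints'])"
```

```text
clock: 14.45
ee_pos: [517.4, 7.7, 63.2]
eef_rot: [[0.07, 0.998, -0.001], [0.998, -0.07, -0.0], [-0.0, -0.001, -1.0]]
ft_force: [-0.3, -0.5, -1.8]
opening: 0.233
clock: 14.95
ee_pos: [629.5, 118.7, 165.0]
eef_rot: [[-0.07, 0.998, 0.002], [0.998, 0.07, 0.0], [0.0, 0.002, -1.0]]
ft_force: [0.1, 0.5, -1.5]
opening: 0.233
clock: 15.35
ee_pos: [642.8, 211.6, 162.7]
eef_rot: [[-0.116, 0.993, -0.002], [0.993, 0.116, -0.0], [0.0, -0.002, -1.0]]
ft_force: [1.2, -0.2, -0.9]
opening: 0.231
[-10.93433308  42.28768665 -17.2694554   84.83707783  14.051535
  55.09855117 -25.3764511 ]
```

```bash
(python3 -m crank '0.002 0 -0.03 0 0 0 1; 0.002 0 -0.06 0 0 0 1; 0.002 0 -0.074 0 0 0 1; 0.002 0 -0.08 0 0 0 1; 0.002 0 -0.08 0 0 0 1') | grep -v eef
python3 - <<'E'
from h import *
o=observe(); R=o['eef_rot'];p=o['ee_pos']; print(p)
S=5;b=get_image("side")[225:345,205:350]
b=cv2.resize(b,None,fx=S,fy=S,interpolation=2)
P=[p+R@[sx*44,sy*6,56.4] for sx,sy in((1,1),(1,-1),(-1,-1),(-1,1))]
cv2.polylines(b,[np.array([(w2p("side",q)-[205,225]+.5)*S for q in P]).astype(int)],True,(0,0,255),1)
c,s=np.cos(np.radians(6.6)),np.sin(np.radians(6.6))
P=[[553.5+c*x-s*y,201+s*x+c*y,19] for x,y in((112,61),(112,-61),(-112,-61),(-112,61))]
cv2.polylines(b,[np.array([(w2p("side",q)-[205,225]+.5)*S for q in P]).astype(int)],True,(255,255,0),1)
cv2.imwrite("pics/t5.png",b)
E
```

```text
clock: 15.85
ee_pos: [645.6, 208.9, 83.2]
ft_force: [-0.5, 0.5, -0.5]
opening: 0.229
[645.61836718 208.86874991  83.17974432]
```

View pics/t5.png

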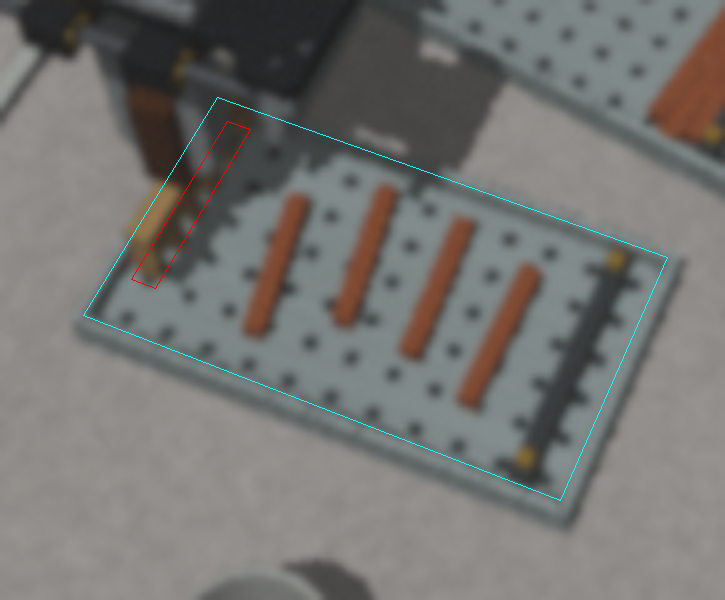

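```bash
(python3 -m crank '0 0.003 -0.006 0 0 0 1; 0 0.003 -0.012 0 0 0 1; 0 0.003 -0.017 0 0 0 1; 0 0.003 -0.019 0 0 0 1; 0 0.003 -0.019 0 0 0 1'
python3 -m crank '0 0 0 0 0 0 1; 0 0 0 0 0 0 1') | grep -v eef
```

```text
clock: 16.4
ee_pos: [645.4, 212.7, 64.0]
ft_force: [-0.5, 0.7, -2.1]
opening: 0.233
clock: 16.6
ee_pos: [645.9, 212.9, 64.7]
ft_force: [-0.5, 0.5, -2.2]
opening: 0.234
```

```bash
(python3 -m crank '-0.004 -0.0005 -0.001 0 0 0 1; -0.008 -0.0009 -0.001 0 0 0 1; -0.012 -0.0014 -0.001 0 0 0 1; -0.016 -0.0019 -0.001 0 0 0 1; -0.02 -0.0023 -0.001 0 0 0 1'
python3 -m crank '-0.004 -0.0005 0 0 0 0 1; -0.008 -0.0009 0 0 0 0 1; -0.012 -0.0014 0 0 0 0 1; -0.016 -0.0019 0 0 0 0 1; -0.02 -0.0023 0 0 0 0 1'
python3 -m crank '-0.003 -0.0003 0 0 0 0 1; -0.006 -0.0007 0 0 0 0 1; -0.009 -0.001 0 0 0 0 1; -0.012 -0.0014 0 0 0 0 1; -0.015 -0.0017 0 0 0 0 1'
python3 -m crank '-0.003 -0.0003 0 0 0 0 1; -0.006 -0.0007 0 0 0 0 1; -0.009 -0.001 0 0 0 0 1; -0.012 -0.0014 0 0 0 0 1; -0.015 -0.0017 0 0 0 0 1'
python3 -m crank '-0.003 -0.0003 0 0 0 0 1; -0.006 -0.0007 0 0 0 0 1; -0.009 -0.001 0 0 0 0 1; -0.012 -0.0014 0 0 0 0 1; -0.015 -0.0017 0 0 0 0 1') | grep -v -e eef -e open
```

```text
clock: 17.1
ee_pos: [625.2, 210.4, 63.6]
ft_force: [0.6, -0.4, -1.1]
clock: 17.6
ee_pos: [605.4, 208.2, 63.5]
ft_force: [-0.3, 0.4, -1.7]
clock: 18.1
ee_pos: [590.5, 206.5, 63.5]
ft_force: [-0.2, -0.0, -1.7]
clock: 18.6
ee_pos: [575.4, 204.8, 63.5]
ft_force: [-0.2, -0.2, -0.4]
clock: 19.1
ee_pos: [560.4, 203.1, 63.5]
ft_force: [0.0, 0.3, -1.5]
```

```bash
(python3 -m crank '-0.003 -0.0003 0 0 0 0 1; -0.006 -0.0007 0 0 0 0 1; -0.009 -0.001 0 0 0 0 1; -0.012 -0.0014 0 0 0 0 1; -0.015 -0.0017 0 0 0 0 1'
python3 -m crank '-0.002 -0.0002 0 0 0 0 1; -0.004 -0.0005 0 0 0 0 1; -0.006 -0.0007 0 0 0 0 1; -0.008 -0.0009 0 0 0 0 1; -0.01 -0.0012 0 0 0 0 1'
python3 -m crank '-0.0015 -0.0002 0 0 0 0 1; -0.003 -0.0003 0 0 0 0 1; -0.0045 -0.0005 0 0 0 0 1; -0.006 -0.0007 0 0 0 0 1; -0.0075 -0.0009 0 0 0 0 1'
python3 -m crank '-0.001 -0.0001 0 0 0 0 1; -0.002 -0.0002 0 0 0 0 1; -0.003 -0.0003 0 0 0 0 1; -0.004 -0.0005 0 0 0 0 1; -0.005 -0.0006 0 0 0 0 1') | grep -v -e eef -e open
python3 - <<'E'
from h import *
im=get_image("side"); o=observe(); p=o['ee_pos'];R=o['eef_rot']
hsv=cv2.cvtColor(im,cv2.COLOR_BGR2HSV); m=((hsv[...,0]<14)&(hsv[...,1]>110)&(hsv[...,2]>50))
m[:240]=0;m[335:]=0;m[:,:215]=0;m[:,345:]=0
v,u=np.nonzero(m); w=np.array([p2w("side",q,15) for q in zip(u,v)])
t=(w-p)@R  # tool: y ahead is +x? 
keep=(abs(t[:,0])<65)&(abs(t[:,1])<80); t=t[keep]
print(keep.sum(), np.histogram(t[:,1],bins=np.arange(-70,30,4)))
for lo in range(-40,45,10):
    s=t[abs(t[:,0]-lo)<5,1]; 
    if len(s): print(lo,len(s),s.min().round(1),s.max().round(1))
E
```

```text
clock: 19.6
ee_pos: [545.4, 201.4, 63.5]
ft_force: [-0.5, -0.0, -0.9]
clock: 20.1
ee_pos: [535.5, 200.3, 63.5]
ft_force: [0.2, -0.3, -1.1]
clock: 20.6
ee_pos: [528.1, 199.3, 63.5]
ft_force: [-0.1, 0.0, -1.3]
clock: 21.1
ee_pos: [523.1, 198.7, 63.5]
ft_force: [0.7, -0.2, -1.1]
510 (array([ 0,  0,  0,  0,  0, 17, 52, 53, 49, 51, 50, 50, 43, 49, 39, 30,  0,
        0,  0,  0,  0,  2,  6,  6]), array([-70, -66, -62, -58, -54, -50, -46, -42, -38, -34, -30, -26, -22,
       -18, -14, -10,  -6,  -2,   2,   6,  10,  14,  18,  22,  26]))
-40 37 -42.3 34.8
-30 76 -47.2 32.6
-20 62 -47.1 -14.8
-10 68 -47.6 -9.7
0 76 -46.6 -6.7
10 81 -47.2 -6.7
20 66 -46.0 -6.7
30 31 -46.7 -7.6
40 9 -15.5 -7.6
```

```bash
(python3 -m crank '-0.001 -0.0001 0 0 0 0 1; -0.002 -0.0002 0 0 0 0 1; -0.003 -0.0003 0 0 0 0 1; -0.004 -0.0005 0 0 0 0 1; -0.005 -0.0006 0 0 0 0 1'
python3 -m crank '-0.0007 -0.0001 0 0 0 0 1;-0.0014 -0.0002 0 0 0 0 1'
python3 -m crank '-0.0007 -0.0001 0 0 0 0 1;-0.0014 -0.0002 0 0 0 0 1'
python3 -m crank '-0.0007 -0.0001 0 0 0 0 1'
) | grep -v -e eef -e open
```

```text
clock: 21.65
ee_pos: [518.1, 198.1, 63.5]
ft_force: [-0.3, -0.3, -1.1]
clock: 21.85
ee_pos: [516.7, 197.9, 63.5]
ft_force: [0.4, -1.0, -1.4]
clock: 22.05
ee_pos: [515.3, 197.7, 63.5]
ft_force: [0.9, -0.4, -1.1]
clock: 22.15
ee_pos: [514.6, 197.6, 63.5]
ft_force: [0.3, -0.1, -1.5]
```

```bash
(
python3 -m crank '-0.0007 -0.0001 0 0 0 0 1'
python3 -m crank '-0.0007 -0.0001 0 0 0 0 1'
python3 -m crank '-0.0007 -0.0001 0 0 0 0 1'
) | grep -v -e eef -e open
```

```text
clock: 22.25
ee_pos: [514.0, 197.5, 63.5]
ft_force: [1.2, -0.2, -2.6]
clock: 22.35
ee_pos: [513.9, 197.5, 63.6]
ft_force: [2.8, -0.4, -1.9]
clock: 22.45
ee_pos: [513.8, 197.5, 63.7]
ft_force: [3.6, -0.4, -2.3]
```

```bash
(
python3 -m crank '-0.0006 0 0 0 0 0 1'
python3 -m crank '-0.0006 0 0 0 0 0 1'
) | grep -v -e eef -e open
```

```text
clock: 22.55
ee_pos: [513.7, 197.5, 63.8]
ft_force: [5.6, -1.7, -1.9]
clock: 22.65
ee_pos: [513.7, 197.5, 64.0]
ft_force: [5.7, -0.5, -2.7]
```

```bash
(
python3 -m crank '-0.0005 0 0 0 0 0 1;-0.0005 0 0 0 0 0 1'
python3 -m crank '0 0 0 0 0 0 1;0 0 0 0 0 0 1;0 0 0 0 0 0 1;0 0 0 0 0 0 1;0 0 0 0 0 0 1'
) | grep -v -e eef -e open
cat > w.py <<'E'
from h import *
def rows(p,R,z=15):
    for n in("side",):
        im=get_image(n)
        hsv=cv2.cvtColor(im,cv2.COLOR_BGR2HSV); m=((hsv[...,0]<14)&(hsv[...,1]>110)&(hsv[...,2]>50))
        v,u=np.nonzero(m); w=np.array([p2w(n,q,z) for q in zip(u,v)])
        t=(w-p)@R; t=t[(abs(t[:,0])<62)&(abs(t[:,1]+25)<45)]
        for lo in range(-40,45,10):
            s=t[abs(t[:,0]-lo)<5,1]
            if len(s): print(n,lo,len(s),s.min().round(1),s.max().round(1))
if __name__=="__main__":
    o=observe();print(o['clock'],o['ee_pos']);rows(o['ee_pos'],o['eef_rot'])
E
python3 w.py
```

```text
clock: 22.85
ee_pos: [513.7, 197.5, 64.1]
ft_force: [6.1, -0.6, -3.1]
clock: 23.35
ee_pos: [513.6, 197.5, 64.1]
ft_force: [6.1, -0.5, -3.3]
23.35 [513.64637905 197.4704761   64.09030425]Traceback (most recent call last):
  File "w.py", line 12, in <module>
    o=observe();print(o['clock'],o['ee_pos']);rows(o['ee_pos'],o['eef_rot'])
                                              ~~~~^^^^^^^^^^^^^^^^^^^^^^^^^^
  File "w.py", line 6, in rows
    v,u=np.nonzero(m); w=np.array([p2w(n,q,z) for q in zip(u,v)])
                                   ~~~^^^^^^^
  File "h.py", line 6, in p2w
    f,cx,cy,V=fc(n); u,v=uv
              ~~^^^
  File "h.py", line 4, in fc
    c=calibration(n); return 200/np.tan(np.radians(c['fov_y']/2)),c['cx'],c['cy'],c['view']
ValueError: time passes only in moves, steps and waits
```

```bash
sed -i 's/^def fc/from functools import lru_cache\n@lru_cache(None)\ndef fc/' h.py
cat >> w.py <<'E'
    c,s=np.cos(np.radians(-4.05)),np.sin(np.radians(-4.05))
    print("long");rows(np.array([498.4,8.9,64]),np.array([[-s,c,0],[c,s,0],[0,0,-1.]]))
E
python3 w.py
```

```text
23.4 [513.65346804 197.47100017  64.10888547]
side -40 35 -42.3 19.9
side -30 57 -46.3 18.8
side -20 58 -45.9 -15.9
side -10 65 -45.6 -9.7
side 0 78 -46.2 -6.6
side 10 79 -46.1 -6.6
side 20 66 -45.8 -6.5
side 30 33 -46.4 -7.4
side 40 9 -17.2 -8.4
long
side -40 29 -33.9 -11.6
side -30 36 -34.3 -10.1
side -20 35 -33.8 -10.6
side -10 35 -35.0 -11.1
side 0 39 -35.9 -10.1
side 10 39 -35.7 -10.0
side 20 39 -36.1 -10.5
side 30 39 -36.4 -10.0
side 40 22 -36.8 -19.8
```

```bash
(python3 -m crank '0.002 0 0 0 0 0 1; 0.005 0 0 0 0 0 1; 0.01 0.001 0 0 0 0 1; 0.016 0.001 0 0 0 0 1; 0.022 0.001 0 0 0 0 1'
python3 -m crank '0.02 0 0.03 0 0 0 1; 0.04 0 0.07 0 0 0 1; 0.06 0 0.11 0 0 -1 1; 0.08 -0.04 0.12 0 0 -4 1; 0.1 -0.08 0.12 0 0 -8 1'
python3 -m crank '-0.02 -0.046 0 0 0 -2 1; -0.03 -0.092 0 0 0 -4 1;-0.04 -0.13 0 0 0 -5 1;-0.05 -0.175 0 0 0 -6 1;-0.06 -0.22 0 0 0 -7 1' 
python3 -m crank '-0.01 -0.045 0 0 0 0 1;-0.018 -0.089 0 0 0 0 1;-0.018 -0.089 0 0 0 0 1;-0.018 -0.089 0 0 0 0 1')
python3 - <<'E'
from h import *
ims=[get_image("top")[150:260,205:350],get_image("side")[185:340,215:385]]
a=cv2.resize(ims[0],None,fx=2.7,fy=2.7,interpolation=2);b=cv2.resize(ims[1],None,fx=2.35,fy=2.35,interpolation=2)
h=max(a.shape[0],b.shape[0]); pad=lambda i:np.vstack([i,np.zeros((h-i.shape[0],i.shape[1],3),'uint8')])
m=np.hstack([pad(a),pad(b)]);print(m.shape);cv2.imwrite("pics/f.png",m)
E
```

```text
clock: 24.0
ee_pos: [532.8, 198.4, 63.3]
eef_rot: [[-0.113, 0.994, -0.001], [0.994, 0.113, -0.0], [-0.0, -0.001, -1.0]]
ft_force: [0.4, -0.1, -1.6]
opening: 0.231
clock: 24.5
ee_pos: [635.1, 119.3, 186.4]
eef_rot: [[0.025, 1.0, 0.005], [1.0, -0.025, 0.002], [0.002, 0.005, -1.0]]
ft_force: [0.4, -0.9, -2.0]
opening: 0.231
clock: 25.0
ee_pos: [572.2, -103.2, 183.4]
eef_rot: [[0.148, 0.989, -0.0], [0.989, -0.148, 0.0], [0.0, -0.001, -1.0]]
ft_force: [0.3, 0.6, -1.8]
opening: 0.231
clock: 25.4
ee_pos: [554.3, -192.1, 183.2]
eef_rot: [[0.151, 0.989, -0.001], [0.989, -0.151, 0.0], [0.0, -0.001, -1.0]]
ft_force: [-0.1, 1.3, -1.3]
opening: 0.235
(364, 792, 3)
```

View pics/f.png

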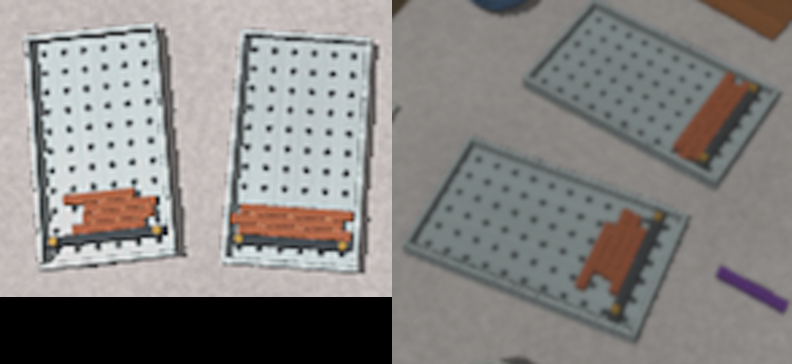

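```bash
(python3 -m crank '-0.004 -0.002 -0.02 0 0 0 1; -0.004 -0.002 -0.04 0 0 0 1; -0.004 -0.002 -0.05 0 0 0 1; -0.004 -0.002 -0.05 0 0 0 1;-0.004 -0.002 -0.05 0 0 0 1'
python3 -m crank '0 0 0 0 0 0 1; 0 0 0 0 0 0 1')
python3 - <<'E'
from h import *
import w
o=observe();p=o['ee_pos'];print(o['clock'],p)
c,s=np.cos(np.radians(-4.05)),np.sin(np.radians(-4.05))
w.rows(np.array([498.4,8.9,64]),np.array([[-s,c,0],[c,s,0],[0,0,-1.]]))
for n in("top","side"):
    d=masks_of(n,"rake"); get_image(n)
    for e in d[:2]: print(n,round(e['confidence'],2),e['box'])
# rake tilt: dark handle/tan head in side image vs model
im=get_image("side"); R=o['eef_rot']
for q in((0,0,56.4),(44,6,20.4),(44,-6,20.4),(44,6,56.4),(44,-6,56.4),(-44,6,56.4),(-44,-6,56.4)): print(q,w2p("side",p+R@np.array(q,float)).round(1))
E
```

```text
clock: 26.0
ee_pos: [551.6, -191.7, 133.9]
eef_rot: [[0.146, 0.989, 0.001], [0.989, -0.146, 0.0], [0.0, 0.001, -1.0]]
ft_force: [0.1, 0.7, -1.7]
opening: 0.23
clock: 26.2
ee_pos: [551.5, -192.7, 134.4]
eef_rot: [[0.148, 0.989, 0.002], [0.989, -0.148, -0.0], [-0.0, 0.002, -1.0]]
ft_force: [0.3, 0.8, -2.0]
opening: 0.229
26.2 [ 551.53451943 -192.71027086  134.36795342]
side -40 33 -35.4 -9.6
side -30 38 -35.8 -10.1
side -20 38 -35.2 -9.6
side -10 39 -35.6 -9.6
side 0 39 -35.4 -9.5
side 10 38 -34.8 -10.0
side 20 39 -35.2 -9.5
side 30 40 -35.5 -9.5
side 40 41 -36.8 -10.0
top 0.51 [379.8, 184.6, 394.1, 195.0]
side 0.73 [353.6, 119.4, 371.2, 158.1]
side 0.17 [309.7, 276.7, 319.5, 304.2]
(0, 0, 56.4) [360.8 151.4]
(44, 6, 20.4) [349.7 149.9]
(44, -6, 20.4) [353.7 152. ]
(44, 6, 56.4) [349.  160.2]
(44, -6, 56.4) [353.  162.3]
(-44, 6, 56.4) [368.3 141.1]
(-44, -6, 56.4) [372.2 143. ]
```

```bash
(python3 -m crank '-0.002 -0.002 -0.01 0 0 0 1; -0.002 -0.002 -0.02 0 0 0 1; -0.002 -0.002 -0.028 0 0 0 1; -0.002 -0.002 -0.028 0 0 0 1;-0.002 -0.002 -0.028 0 0 0 1')
python3 - <<'E'
from h import *
o=observe();p=o['ee_pos'];R=o['eef_rot'];print(p)
im=get_image("side")
# tan head end face (+y end): predicted centre vs colour blob
hsv=cv2.cvtColor(im,cv2.COLOR_BGR2HSV)
m=(hsv[...,0]>13)&(hsv[...,0]<25)&(hsv[...,1]>70)&(hsv[...,2]>110)
y0,y1,x0,x1=125,185,335,375
k,l,st,ce=cv2.connectedComponentsWithStats(m[y0:y1,x0:x1].astype('uint8'))
for i in range(1,k):
    if st[i,4]>5: print("tan",st[i,:5]+[x0,y0,0,0,0],ce[i]+[x0,y0])
q=[w2p("side",p+R@np.array(a,float)) for a in((44,6,20.4),(44,-6,20.4),(44,6,38.4),(44,-6,38.4),(44,6,56.4),(44,-6,56.4))]
print(np.round(q,1).tolist())
E
```

```text
clock: 27.0
ee_pos: [548.7, -194.5, 105.0]
eef_rot: [[0.148, 0.989, -0.001], [0.989, -0.148, 0.0], [0.0, -0.001, -1.0]]
ft_force: [-0.3, 0.2, -1.8]
opening: 0.231
[ 548.69221451 -194.4839622   104.96148126]
tan [353 153   8   7  39] [356.38461538 155.84615385]
[[350.5, 158.3], [354.5, 160.4], [350.2, 163.3], [354.1, 165.4], [349.9, 168.2], [353.7, 170.2]]
```

```bash
(python3 -m crank '0.001 0 -0.006 0 0 0 1; 0.001 0 -0.012 0 0 0 1; 0.001 0 -0.016 0 0 0 1; 0.001 0 -0.016 0 0 0 1;0.001 0 -0.016 0 0 0 1') | grep -v eef
```

```text
clock: 27.55
ee_pos: [549.8, -194.6, 89.3]
ft_force: [-0.4, -1.3, -1.8]
opening: 0.228
```

```bash
(python3 -m crank '0 0 -0.003 0 0 0 1; 0 0 -0.006 0 0 0 1;0 0 -0.006 0 0 0 1'
python3 -m crank '0 0 -0.003 0 0 0 1; 0 0 -0.006 0 0 0 1;0 0 -0.006 0 0 0 1') | grep -v eef
```

```text
clock: 27.85
ee_pos: [549.5, -194.6, 83.1]
ft_force: [0.5, -0.1, -1.9]
opening: 0.234
clock: 28.15
ee_pos: [549.5, -194.6, 77.0]
ft_force: [-0.1, -0.9, -0.5]
opening: 0.23
```

No contact with the rails (teeth now at about 20 mm, well below the 34 mm rail tops). Continuing down to the board.

```bash
(python3 -m crank '0 0 -0.003 0 0 0 1; 0 0 -0.006 0 0 0 1;0 0 -0.009 0 0 0 1;0 0 -0.011 0 0 0 1;0 0 -0.011 0 0 0 1'
python3 -m crank '0 0 -0.001 0 0 0 1; 0 0 -0.0015 0 0 0 1;0 0 -0.0015 0 0 0 1') | grep -v eef
```

```text
clock: 28.65
ee_pos: [549.6, -194.6, 66.1]
ft_force: [0.4, 0.1, -1.1]
opening: 0.233
clock: 28.95
ee_pos: [549.9, -194.7, 65.0]
ft_force: [-0.5, 0.1, -1.0]
opening: 0.23
```

```bash
python3 -m crank '0 0 -0.0005 0 0 0 1; 0 0 -0.001 0 0 0 1;0 0 -0.001 0 0 0 1' | grep -v eef
```

```text
clock: 29.25
ee_pos: [550.0, -194.7, 64.4]
ft_force: [-1.0, 0.5, 3.6]
opening: 0.231
```

Teeth are on the board (+4 N). Opening, but not fully, because the jar and cork are near the fingers' travel; then up.

```bash
(python3 -m crank '0 0 0 0 0 0 0.3; 0 0 0 0 0 0 0.1; 0 0 0 0 0 0 0; 0 0 0 0 0 0 -0.2; 0 0 0 0 0 0 -0.2'
python3 -m crank '0 0 0 0 0 0 -0.2; 0 0 0 0 0 0 -0.2;0 0 0.01 0 0 0 -0.2;0 0 0.03 0 0 0 -0.2;0 0 0.06 0 0 0 -0.2'
python3 -m crank '0 0 0.03 0 0 0 -0.2; 0 0 0.07 0 0 0 -0.2;0 0 0.1 0 0 0 -0.2;0 -0.02 0.1 0 0 0 -0.2;-0.03 -0.06 0.1 0 0 0 -0.2'
python3 -m crank '-0.03 -0.04 0 0 0 0 -0.2;-0.06 -0.08 0 0 0 0 -0.2;-0.06 -0.08 0 0 0 0 -0.2;-0.06 -0.08 0 0 0 0 -0.2;-0.06 -0.08 0 0 0 0 -0.2') | grep -v eef
python3 - <<'E'
from h import *
import w
for n in("top","side"):
    im=get_image(n); cv2.imwrite(f"pics/end_{n}.png",im)
    for t in("rake","pigment_jar","cork_block"):
        for e in masks_of(n,t)[:1]: print(n,t,round(e['confidence'],2),np.round(e['box']))
# before/after difference around the handle & jar & cork
for n,(x0,y0,x1,y1) in (("top",(360,165,420,245)),("side",(315,135,405,205))):
    a=cv2.imread(f"pics/{n}0.png");b=cv2.imread(f"pics/end_{n}.png")
    d=cv2.absdiff(a,b).max(2)[y0:y1,x0:x1]; print(n,"changed px",(d>40).sum(),"shift",cv2.phaseCorrelate(np.float64(a[y0:y1,x0:x1,1]),np.float64(b[y0:y1,x0:x1,1])))
E
```

```text
clock: 29.75
ee_pos: [549.9, -194.7, 63.9]
ft_force: [-0.1, -0.3, -0.2]
opening: 0.594
clock: 30.25
ee_pos: [548.8, -194.3, 124.0]
ft_force: [0.7, 0.2, 0.1]
opening: 0.597
clock: 30.75
ee_pos: [524.7, -251.2, 226.5]
ft_force: [-0.3, -0.2, 0.3]
opening: 0.6
clock: 31.25
ee_pos: [460.9, -333.3, 224.5]
ft_force: [-0.1, 1.1, -0.2]
opening: 0.597
top rake 0.84 [374. 194. 409. 208.]
top pigment_jar 0.55 [389. 167. 400. 183.]
top cork_block 0.54 [388. 224. 410. 240.]
side rake 0.9 [353. 142. 370. 178.]
side pigment_jar 0.72 [310. 273. 321. 303.]
side cork_block 0.54 [378. 162. 397. 181.]
top changed px 26 shift ((0.025525568485068817, 0.12927925426897247), 0.9288973508811633)
side changed px 19 shift ((0.2235271031780499, -0.0651779139829145), 0.975273689329537)
```

```bash
python3 -c "
from workcell import *
print(close_job())"
```

```text
the job is handed in; nothing more can be done
None
```

I combed both trays' bars against their stop bars, pressed each row with the rake, put the rake back in its slot and handed the job in at about 31 s on the robot clock.

**Pressing:** I pressed the long row at about 6–7 N and the short row at about 6 N by the wrist force, each for at least 0.5 s. The highest reading was 7.7 N.

**Last checks:**
- **Rows:** Pictures taken after pressing show both rows straight, tight and against the stop bars. The short row measured about 40 mm deep, as it should. The long row measured about 27–28 mm instead of 30 mm. I put that down to the colour threshold and pixel size, because the picture showed no gap or overlap.
- **Rake:** It went into the slot without touching the rails. The teeth met the board at the same tool height as at the start. After I let go, the stand area matched the first pictures to within about 0.2 pixel, so the jar and cork had not moved either.
- **Not resolved:** The side camera's "pigment_jar" detection landed on the short bars, so I ignored it. I did not measure the cup, dish and palette knife again; no reading suggested contact with them.

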